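# Refit the lamp controller's knob and hold it in

## Task

The drawing lamp's controller has tripped. First slide the red dimmer grip along its track until its middle is level with the yellow pointer; then pick up the loose black knob, turn it so that its bore's flat matches the flat of the steel D-shaft, push it fully home on the shaft and press knob and shaft in against the spring, well past half of its 6 mm travel, to re-arm the lamp. Finish while still pressing the knob in with the gripper (do not let it spring back), with the dimmer still at the pointer, and leave the clay pieces and the brush where they are.

Things in the scene. Friction and masses are not known exactly. Their poses are not given: they have to be found in the camera images.
- controller: Blue metal box with a grey top plate, fixed, 170 (x) x 220 (y) x 45 mm high. Origin: centre of its underside, on the table. Dimmer track along its y, 45 mm to -x of its centre; D-shaft 45 mm to +x of its centre, in a black collar 42 mm across, 4 mm thick, whose white line points to the flat's side; collar and shaft turn together, very stiffly (0.25 N m).
- dimmer (a joint): Position of the dimmer grip along its track, m: 0 at the -y end (controller's axes), 0.11 at the +y end; grows to the controller's +y; 0.055 when level with the controller's centre. Stays where it is left (about 2 N of friction). It starts at 0 to 0.03, always short of the pointer.
- dimmer_top (a point): Centre of the top face of the red dimmer grip, an upright block 28 (controller x) x 20 (controller y) x 40 mm high, top 99.5 mm above the table, on an aluminium track base 40 mm wide whose top is 59 mm above the table. Can be pinched from above across its 20 mm, along y. Axes as the controller's.
- marker: Yellow pointer clip fixed on the controller's top plate beside the track, 20 (x) x 14 (y) x 18 mm high, its point towards the track (-x). Origin: centre of its underside; axes as the controller's. The dimmer is right when dimmer_top has the same y in this frame. Its place along the track differs between starts.
- knob: Loose black knob, about 60 g, standing on the table on its open underside: round skirt 42 mm diameter, 20 mm high, on it a bar grip 40 mm long (knob's x), 14 mm wide (y), 22 mm high, to be pinched across the 14 mm; top 42 mm above the underside. Origin: centre of the underside. A white line on the bar's top and one end points to +x, the side of its bore's flat.
- knob_bore (a point): Centre of the closed upper end of the knob's D-bore, 16 mm above the knob's origin on its axis; axes as the knob's. The bore opens in the underside, 16 mm deep: radius 8 mm, flat 4.5 mm from the axis on the +x side, mouth chamfered. Fully home it rests on shaft_tip.
- shaft_tip (a point): Centre of the top end of the upright steel D-shaft, 74 mm above the table when out: radius 7 mm, flat 3.5 mm from the axis on this point's +x side, tip bevelled over 3 mm; z up. It stands 25 mm out of its collar. The knob goes on with its x axis along this x; at the start the two differ by at most 1.7 rad. The angle differs between starts.
- shaft (a joint): How far the D-shaft is pushed in, m: 0 out, 0.006 at its stop. Spring: about 3 N at the start of the travel, 9 N at the stop; it comes back out when not pressed. Pressed well in means more than 0.0035.
- neck: Bystander: terracotta amphora neck standing on the table, 100 mm diameter, 95 mm high; origin: centre of its underside.
- spike: Bystander: small terracotta amphora foot standing on the table, 48 mm diameter, 52 mm high; origin: centre of its underside.
- brush: Bystander: wooden finds brush lying flat, 180 mm long along its x, 42 mm wide, 20 mm high; origin: underside, mid-length.
Things that resemble listed ones, but are neither listed nor needed, are in the scene too. What is shaped like the knob but blue or purple is not meant.

How it is judged (in metres and radians):
On the way, in this order (a step that is already met when the one before it is completed fails the run):
1. the dimmer grip is level with the yellow pointer (y of dimmer_top in the frame of marker between -0.005 and 0.005 m), for 0.2 s.
2. the knob is fully home on the D-shaft, flats matched (z of knob_bore in the frame of shaft_tip between -0.003 and 0.002 m and horizontal distance between knob_bore and shaft_tip below 0.003 m and angle between the x axis of knob and the x axis of shaft_tip, either way round below 0.25 rad and angle between knob's own z axis and vertical below 0.12 rad), for 0.2 s.
At the end, for the whole second after the job is handed in: Dimmer middle within 5 mm of the pointer; knob fully home on the D-shaft (bore end within 2 mm of the tip, 3 mm off-centre, x axes within 0.25 rad, tilt under 0.12 rad); shaft held at rest, pushed in over 3.5 mm, the fingers still bearing on the knob with over 2 N (all of step 1 and all of step 2 and value of joint shaft above 0.0035 m and velocity of joint shaft below 0.01 m/s and contact force between the fingers and knob above 2 N); the arm keeps its last pose, push and grip.
It fails at once if the amphora neck is moved more than 30 mm (distance of neck from where it was at the start of the episode above 0.03 m).
It fails at once if the amphora foot is moved more than 30 mm (distance of spike from where it was at the start of the episode above 0.03 m).
It fails at once if the brush is moved more than 30 mm (distance of brush from where it was at the start of the episode above 0.03 m).
It also fails if it takes over 58 s, if anything falls off the work surface, if the arm or the gripper's body presses on something with over 40 N, if the wrist force passes 120 N, or if a joint passes its speed limit or range.

## Robot

A 6-joint arm with a two-finger parallel gripper is mounted at the origin on the work surface. World frame = base frame: x ahead of the robot, y to its left, z up, the work surface at z = 0. Lengths are in m, angles in degrees, forces in N, time in s.
With the tool pointing down it reaches from about 0.375 to 0.9 m from the base axis. Payload 3.1 kg.
Tool frame: the origin (TCP) lies on the centre line of the jaws, within the pads' length; the fingertips stand 17 mm ahead of it and the grasp point (between the pads) lies 2 mm behind it; z points along the fingers, y is the line along which they close (so a half turn about z gives the same grasp; the last joint's range is limited). The gripper opens to 87 mm and grips with 3 to 60 N. Pads are 19 mm wide; open, the fingers measure 117 mm over their backs; the gripper's body (75 mm by 190 mm) begins 51 mm behind the grasp point.
Start: joints at [59.674, 30.224, 82.088, -0, 67.689, -10.227], TCP at [0.215, 0.587, 0.24] pointing down, gripper open.
Joint ranges: [-176.69, 176.69], [-43.24, 126.21], [12.49, 139.97], [-82, 262], [0, 151.66], [-163.58, 163.58]. Speed limits (degrees/s): [159.86, 159.86, 180, 180, 180, 180].

## Interface

Orientations are given as a 3x3 rotation matrix whose columns are the frame's x, y, z axes.
In Python, from rig import bot, imaging, finder gives the robot as it stands. The module is installed in compiled form; this text tells all that it offers.
- The arm moves only by the tool play_rows, never from a script. Its argument "motion" is a list that holds one entry, the list of rows, each a list of 6 numbers: the shift along the tool's x, y, z in normalised numbers (1 is 0.4 m), then the turn, a rotation vector about the tool's x, y, z in fractions of the full range, 1 being 360 degrees. In form: [[[dx, dy, dz, wx, wy, wz], ...]]. A call has 1 to 8 rows; each row is the pose to reach, as a shift and turn from the pose commanded when the call began, along the tool's axes at that moment; what a row does not reach only later rows make up. A row lasts 1/12 s, in which the tool goes at most 41.7 mm and 7.16 degrees, less where a joint would pass 70% of its speed; a pose out of reach is approached as far as the arm can. A call with a gripper value outside its range is refused whole. "fingers" is the finger opening in m, from 0 to 0.087, set as the call begins (left out, the last holds). The fingers move at their own pace and stop on an object; the grip force is fixed at half the most. Time passes only in rows, so rows that repeat a pose let the fingers close. It gives the time, the measured TCP pose, the force, the opening and the grip force at its end, in the units of the state.
- bot.read_state(): the state, without advancing time (a new reading comes with each control period).
- imaging.capture(name): name is "side" or "top"; returns a dict with "frame" (400x640x3 uint8, red, green, blue), "camera_matrix" (3x3 intrinsics, pixels), "R" (3x3) and "t" (3): a world point X has camera coordinates R X + t. Camera axes: x right, y down, z forward; pixel columns grow to the right and rows downward; lengths in m; the calibration is good to about 2 mm. A picture is of the moment at which its call begins. There is no depth.
- bot.hand_in(): hands the job in; it is judged then, once.
Trained networks look in the newest picture that a camera, given by its name, has taken for a name from the list of things; names that differ only in an ending like _2 or _b are one class to them, and where a whole thing is asked for, a point or a joint stands for the part that bears it (a point fixed in the world has none). Each returns a list of dicts, best first, with "confidence" (0 to 1); they miss things now and then, are a little off and sometimes report something else, mostly with a low value. They report only what shows in the picture. A call takes as long as a camera call. They do not tell look-alikes from the thing itself.
- finder.recognise(camera, name): "at" ([x, y, z] in m, in world coordinates, good to about 4 mm: the middle of the surface that is visible of it).
- finder.outline_of(camera, name): "pixels" (400x640 bool, what is visible of it).
The state is a dict: "time_s": time; "joint_positions": joint angles; "qvel": joint speeds; "tau": joint torques, N m; "position": TCP position; "tcp_rot": TCP orientation; "force": force on the tool from outside, world axes, zero at the start; "moment": the same for the moment, N m; "opening": opening from 0.0 (shut) to 1.0 (fully open); "grasp_force": force on a finger pad.
Only numpy, scipy, OpenCV 4.12 (cv2) and the standard library are available. Lean on these libraries where they do the work, as an engineer would, in place of code of your own. Each camera call takes 0.05 s, during which the arm holds its last target. There are 200 camera calls.

## Working session

There is one attempt and no reset: what is moved stays moved. The work goes in short steps, Python scripts to look and compute and a tool call to move; the robot and the scene stay as the last step left them, time stands still between calls to the robot, and variables do not carry over. Pictures are saved under pics/ and viewed, at most 10 in all, crops included, and the job is handed in when it is done.

Besides the shell and the picture viewer there is one more tool, called as name(argument=value, ...) on one line, values as JSON. play_rows: Moves the arm, as the interface text tells. Its arguments: {"type":"object","properties":{"motion":{"type":"array"},"fingers":{"type":"number"}},"required":["motion"]}

```bash
mkdir -p pics; cat > h.py <<'E'
import numpy as np, cv2
from rig import bot, imaging, finder
def cap(n):
    c=imaging.capture(n); return c
def proj(c,X):
    X=np.atleast_2d(X); p=(c["R"]@X.T).T+c["t"]; q=(c["camera_matrix"]@p.T).T; return q[:,:2]/q[:,2:]
def onz(c,uv,z):
    K=np.linalg.inv(c["camera_matrix"]); R=np.array(c["R"]);t=np.array(c["t"])
    C=-R.T@t; d=R.T@K@np.array([uv[0],uv[1],1.]); return C+d*(z-C[2])/d[2]
E
python3 - <<'E'
from h import *
s=bot.read_state(); print(s['time_s'],s['position'],s['tcp_rot'],s['force'])
for n in("side","top"):
    c=cap(n); cv2.imwrite(f"pics/{n}0.png",c["frame"][:,:,::-1]); R=np.array(c["R"]);print(n,-R.T@np.array(c["t"]),R[2])
    for k in["controller","dimmer_top","marker","knob","shaft_tip","neck","spike","brush"]:
        r=finder.recognise(n,k)
        for d in r[:3]: print(k,np.round(d["at"],4),round(d["confidence"],2),proj(c,d["at"])[0].round())
E
```

```text
0.0 [0.21439849 0.58634139 0.23857274] [[-9.39096411e-01  3.43652026e-01 -1.10254106e-03]
 [ 3.43653563e-01  9.39094667e-01 -1.85309643e-03]
 [ 3.98570092e-04 -2.11912837e-03 -9.99997675e-01]] [-0.36412696  0.3782398  -0.30964204]
side [0.35482269 0.58791371 0.5500006 ] [ 0.26589559 -0.80060749 -0.53696107]
controller [0.5641 0.1344 0.0465] 0.7 [291. 294.]
controller [0.5294 0.0472 0.0846] 0.17 [329. 250.]
dimmer_top [0.5297 0.0489 0.085 ] 0.59 [328. 250.]
knob [ 0.5354 -0.1256  0.0216] 0.87 [351. 224.]
knob [ 0.5296 -0.3022  0.0232] 0.74 [373. 185.]
knob [ 0.5329 -0.221   0.0158] 0.69 [363. 204.]
shaft_tip [0.6197 0.1021 0.0616] 0.5 [269. 267.]
neck [ 0.7435 -0.2223  0.0542] 0.96 [281. 174.]
spike [ 0.3978 -0.0937  0.031 ] 0.64 [413. 243.]
brush [0.7539 0.1204 0.0183] 0.88 [199. 274.]
top [ 0.4516216  -0.06965681  0.79519505] [ 0.21112734  0.00616568 -0.97743912]
controller [0.5742 0.0959 0.0413] 0.72 [234. 221.]
controller [ 0.4049 -0.1077  0.0466] 0.53 [331. 308.]
dimmer_top [0.5291 0.0375 0.0981] 0.63 [257. 240.]
marker [0.5664 0.1064 0.0628] 0.66 [226. 223.]
marker [ 0.7358 -0.2414  0.0992] 0.27 [401. 141.]
knob [ 0.5322 -0.3032  0.0196] 0.9 [424. 247.]
knob [ 0.537  -0.1293  0.0185] 0.61 [341. 243.]
knob [ 0.5322 -0.218   0.0238] 0.59 [384. 246.]
shaft_tip [0.5247 0.038  0.1007] 0.73 [256. 242.]
shaft_tip [0.6177 0.0942 0.076 ] 0.56 [232. 197.]
neck [ 0.7356 -0.2395  0.0948] 0.65 [400. 141.]
spike [ 0.405  -0.1062  0.0453] 0.75 [330. 308.]
brush [0.7579 0.1144 0.0188] 0.69 [233. 141.]
```

View pics/side0.png

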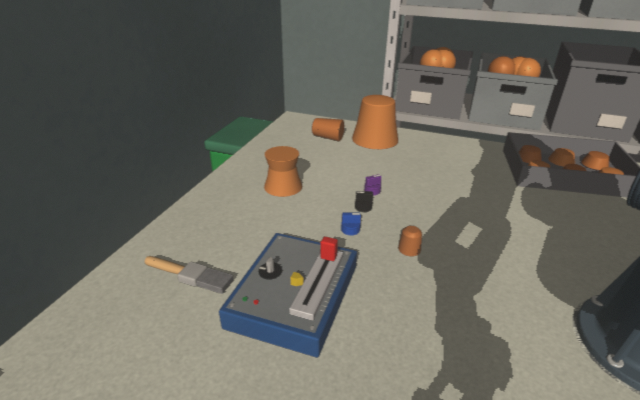

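```bash
python3 - <<'E'
import cv2
f=cv2.imread("pics/top0.png"); cv2.imwrite("pics/top0c.png",cv2.resize(f[120:340,180:460],(763,600),interpolation=cv2.INTER_CUBIC))
E
```

```text
(no output)
```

View pics/top0c.png

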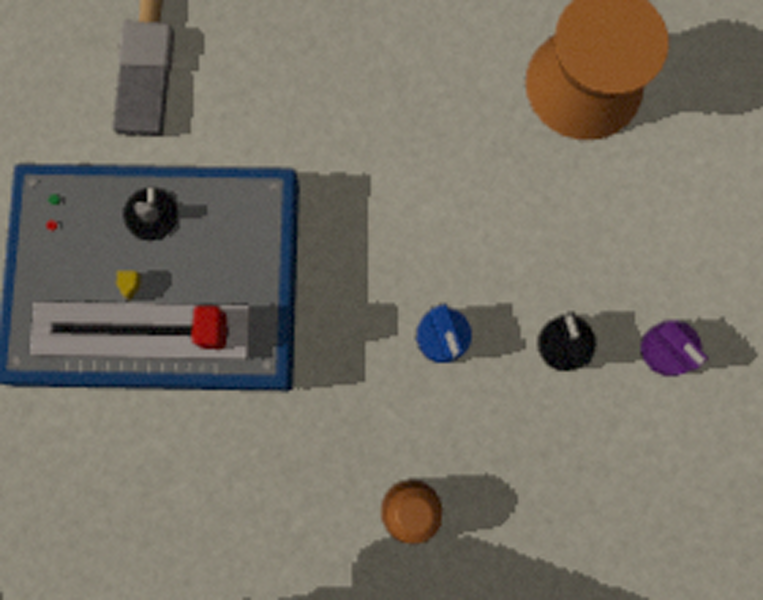

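Both views show three knob-shaped things. In the top view they are blue at (341,243), black at (388,246) and purple at (426,247). The black one fits the description. The top view also shows the red grip at (257,240), the yellow pointer at (226,223) and the D-shaft in its collar at (235,198). Next I'll fit the geometry and make an enlarged confirmation crop.

```bash
cat >> h.py <<'E'
from scipy.optimize import minimize
def hullmask(pts,s=4,shape=(400,640)):
    m=np.zeros((shape[0]*s,shape[1]*s),np.uint8)
    p=((np.asarray(pts)+0.5)*s).astype(np.float32); h=cv2.convexHull(p)
    cv2.fillConvexPoly(m,np.round(h*16).astype(np.int32),1,shift=4); return m
def largest(m,near=None):
    n,l,st,ce=cv2.connectedComponentsWithStats(m.astype(np.uint8))
    i=1+np.argmin(np.hypot(*(ce[1:]-near).T)-0.02*np.minimum(st[1:,4],2000)) if near is not None else 1+np.argmax(st[1:,4])
    return l==i
def box(lx,ly,z0,z1):
    return np.array([[a*lx/2,b*ly/2,z] for a in(-1,1) for b in(-1,1) for z in(z0,z1)])
def cyl(r,z0,z1):
    a=np.linspace(0,2*np.pi,40); return np.array([[r*np.cos(t),r*np.sin(t),z] for t in a for z in(z0,z1)])
def place(P,q):
    x,y,a=q[:3]; c,s=np.cos(a),np.sin(a); return np.c_[x+c*P[:,0]-s*P[:,1],y+s*P[:,0]+c*P[:,1],P[:,2]+(q[3] if len(q)>3 else 0)]
def fit(views,P,q0,step,fixyaw=None):
    """views: list of (cam, boolmask) ; silhouette (convex hull) IoU fit"""
    T=[]
    for c,m in views:
        big=cv2.resize(m.astype(np.uint8),None,fx=4,fy=4,interpolation=cv2.INTER_NEAREST)
        T.append(big)
    def full(q): return np.r_[q[:2],fixyaw,q[2:]] if fixyaw is not None else q
    def cost(q):
        e=0
        for (c,_),t in zip(views,T):
            h=hullmask(proj(c,place(P,full(q))))
            e+=1-np.sum(h&t)/np.sum(h|t)
        return e
    q0=np.array(q0,float); S=np.vstack([q0]+[q0+np.eye(len(q0))[i]*step[i] for i in range(len(q0))])
    r=minimize(cost,q0,method="Nelder-Mead",options=dict(initial_simplex=S,maxiter=200,xatol=1e-4,fatol=1e-4))
    return full(r.x),r.fun
def hsv(c): return cv2.cvtColor(c["frame"],cv2.COLOR_RGB2HSV).astype(int)
def hullof(m):
    ys,xs=np.nonzero(m); h=cv2.convexHull(np.c_[xs,ys].astype(np.int32)); o=np.zeros(m.shape,np.uint8); cv2.fillConvexPoly(o,h,1); return o>0
def red(c): H=hsv(c); return ((H[...,0]<6)|(H[...,0]>174))&(H[...,1]>170)&(H[...,2]>70)
def yellow(c): H=hsv(c); return (abs(H[...,0]-25)<5)&(H[...,1]>170)&(H[...,2]>80)
def blue(c): H=hsv(c); return (abs(H[...,0]-110)<10)&(H[...,1]>130)&(H[...,2]>35)
E
python3 - <<'E'
from h import *
T,S=cap("top"),cap("side")
bm=[(c,hullof(largest(blue(c)))) for c in(T,S)]
q,e=fit(bm,box(.17,.22,0,.045),[.574,.096,0],[.01,.01,.05]); print("ctrl",q.round(4),e)
for c in(T,S): print([fit([v],box(.17,.22,0,.045),q,[.005,.005,.02])[0].round(4) for v in bm if v[0] is c])
yaw=q[2]
rm=[(T,largest(red(T),(257,240))),(S,largest(red(S),(328,249)))]
print([m.sum() for _,m in rm]); d,e=fit(rm,box(.028,.02,.0595,.0995),[.53,.04,0],[.005,.005,.003],yaw);print("dim",d.round(4),e)
ym=[(T,largest(yellow(T),(226,223))),(S,largest(yellow(S),(297,280)))]
print([m.sum() for _,m in ym]); k,e=fit(ym,box(.020,.014,.045,.063),[.566,.106,0],[.005,.005,.003],yaw);print("mark",k.round(4),e)
C=np.array([[np.cos(yaw),np.sin(yaw)],[-np.sin(yaw),np.cos(yaw)]])
for n,p in(("dim",d),("mark",k)): print(n,"in ctrl",(C@(p[:2]-q[:2])).round(4))
tip=place(np.array([[.045,0,.074]]),q)[0]; print("tip",tip.round(4), proj(T,tip),proj(S,tip))
# enlarged crops: shaft top/side, knob top/side
out=[]
for c in(T,S):
    for X in([tip[0],tip[1],.05],[.532,-.218,.03]):
        u,v=proj(c,X)[0]; M=np.array([[10,0,200-10*u],[0,10,150-10*v]],float)
        out.append(cv2.warpAffine(c["frame"],M,(400,300),flags=cv2.INTER_CUBIC)); print("crop",u,v)
im=np.vstack([np.hstack(out[:2]),np.hstack(out[2:])]); cv2.imwrite("pics/crops1.png",im[:,:,::-1])
E
```

```text
ctrl [0.5767 0.094  0.0134] 0.8881018519345752
[array([0.5767, 0.0943, 0.013 ])]
[array([0.5872, 0.0908, 0.02  ])]
[np.int64(140), np.int64(294)]
dim [ 0.5323  0.0406  0.0134 -0.0016] 0.7150194986675317
[np.int64(49), np.int64(116)]
mark [0.5663 0.1065 0.0134 0.0009] 0.8821276230814693
dim in ctrl [-0.0452 -0.0528]
mark in ctrl [-0.0102  0.0127]
tip [0.6217 0.0946 0.074 ] [[232.501116   194.93691913]] [[269.15725103 258.78713903]]
crop 234.94106813488645 197.6485289221954
crop 384.5908920746913 245.47147238626872
crop 269.91419040734513 269.23398790017166
crop 363.8554247033025 199.3959210130087
```

View pics/crops1.png

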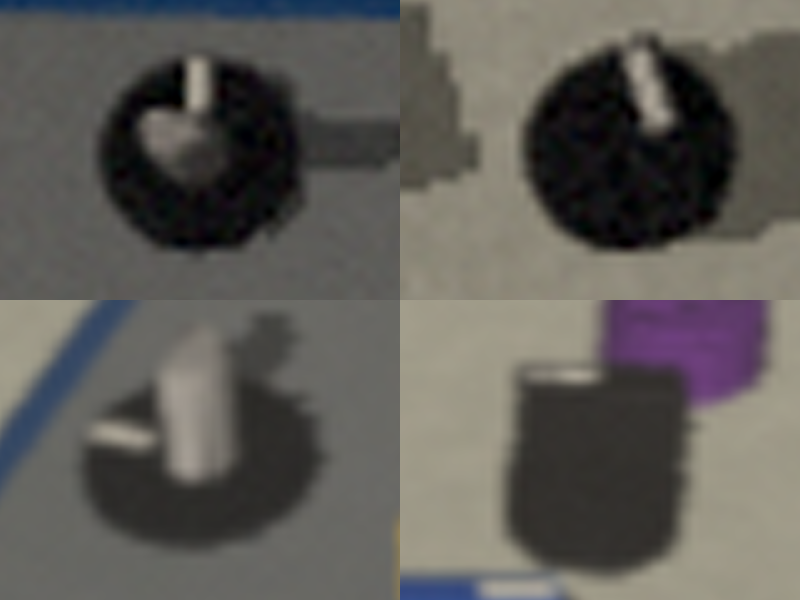

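The crops confirm the black knob (right column). Its white line points to the +x end of the bar, near (390,241) in the top view. The collar line on the left also points to +x, at (235,192). My fit costs are too high, so I'll check the masks.

```bash
python3 - <<'E'
from h import *
T,S=cap("top"),cap("side")
for c,n in((T,(257,240)),(S,(328,249))):
    m=hullof(largest(blue(c))); h=hullmask(proj(c,place(box(.17,.22,0,.045),[.5767,.094,.0134])))
    f=lambda m:[int(v) for v in cv2.boundingRect(m.astype(np.uint8))]
    print(f(m),np.array(f(h))/4,m.sum(),h.sum()/16)
    m=largest(red(c),n); h=hullmask(proj(c,place(box(.028,.02,.0595,.0995),[.5323,.0406,.0134])));print(f(m),np.array(f(h))/4,m.sum(),h.sum()/16)
E
```

```text
[179, 181, 110, 82] [178.   179.75 112.5   84.  ] 8631 8962.25
[250, 232, 11, 16] [249.75 231.5   14.25  17.  ] 144 224.6875
[220, 311, 98, 43] [218.  232.  140.  127.5] 1665 11428.8125
[321, 238, 15, 22] [319.25 235.75  19.25  28.  ] 294 448.875
```

```bash
cat >> h.py <<'E'
def win(m,u,v,r):
    o=np.zeros_like(m); o[max(0,v-r):v+r,max(0,u-r):u+r]=m[max(0,v-r):v+r,max(0,u-r):u+r]; return o
def red(c): f=c["frame"].astype(int); return (f[...,0]>1.9*f[...,1])&(f[...,0]>1.9*f[...,2])&(f[...,0]>45)
def yellow(c): f=c["frame"].astype(int); return (f[...,0]>1.8*f[...,2])&(f[...,1]>1.5*f[...,2])&(f[...,0]>50)
def blue(c): f=c["frame"].astype(int); return (f[...,2]>1.5*f[...,0])&(f[...,2]>1.15*f[...,1])&(f[...,2]>40)
def dark(c): return c["frame"].max(2)<62
E
cat > m.py <<'E'
from h import *
def scene(T,S,ctrl=True):
    r={}
    if ctrl:
        b=blue(S); b[:238,343:]=0; b[:225]=0
        bm=[(T,hullof(largest(blue(T)))),(S,hullof(b))]
        q,e=fit(bm,box(.17,.22,0,.045),[.574,.096,0],[.01,.01,.05]); print("ctrl",q.round(4),round(e,3), [fit([v],box(.17,.22,0,.045),q,[.005,.005,.02])[0].round(4).tolist() for v in bm])
        r["q"]=q
    return r
if __name__=="__main__":
    T,S=cap("top"),cap("side"); q=scene(T,S)["q"]; yaw=q[2]
    def rep(n,ms,P,q0,fy=yaw):
        st=[.005,.005]+([.1] if fy is None else [])
        j,e=fit(ms,P,q0+[0],st+[.003],fy)
        print(n,j.round(4),round(e,3),[fit([m],P,list(j[:2]),[.004,.004],fy)[0].round(4).tolist() for m in ms if fy is not None],[int(m[1].sum()) for m in ms]); return j
    d=rep("dim",[(T,hullof(win(red(T),257,240,15))),(S,hullof(win(red(S),328,249,18)))],box(.028,.02,.0595,.0995),[.53,.04])
    k=rep("mark",[(T,hullof(win(yellow(T),226,223,12))),(S,hullof(win(yellow(S),297,280,12)))],box(.020,.014,.045,.063),[.566,.106])
    C=np.array([[np.cos(yaw),np.sin(yaw)],[-np.sin(yaw),np.cos(yaw)]])
    for n,p in(("dim",d),("mark",k)): print(n,"in ctrl",(C@(p[:2]-q[:2])).round(4))
    tip=place(np.array([[.045,0,.074]]),q)[0]; print("tip",tip.round(4))
    KP=np.vstack([cyl(.021,0,.02),box(.04,.014,.02,.042)])
    kn=rep("knob",[(T,hullof(largest(win(dark(T),386,246,20)))),(S,hullof(largest(win(dark(S),363,201,18))))],KP,[.532,-.218],0.2)
    # white lines, in the top view: principal axis on their plane
    for n,c,u,v,r,z,ctr in(("collar",T,234,192,6,.049,tip),("knob",T,390,239,8,.042,kn)):
        f=c["frame"].astype(float); g=f.min(2); ys,xs=np.mgrid[v-r:v+r,u-r:u+r]; w=np.clip(g[v-r:v+r,u-r:u+r]-95,0,None)
        np.set_printoptions(linewidth=200); print(n,"\n",g[v-r:v+r,u-r:u+r].astype(int), u-r,v-r)
E
python3 m.py
```

```text
ctrl [0.5768 0.0936 0.0169] 0.149 [[0.5764, 0.0953, 0.0037], [0.5805, 0.0903, 0.0288]]
dim [0.5333 0.0407 0.0169 0.001 ] 0.364 [[0.5321, 0.0408, 0.0169], [0.5339, 0.0368, 0.0169]] [189, 356]
mark [0.5662 0.1062 0.0169 0.0013] 0.372 [[0.5654, 0.1067, 0.0169], [0.5665, 0.1049, 0.0169]] [78, 161]
dim in ctrl [-0.0444 -0.0521]
mark in ctrl [-0.0105  0.0128]
tip [0.6218 0.0943 0.074 ]
knob [ 0.5343 -0.2273  0.2     0.004 ] 0.319 [[0.5341, -0.2282, 0.2], [0.5374, -0.2346, 0.2]] [354, 276]
collar 
 [[ 85  85  83  91  86  85  87  85  86  89  86  86]
 [ 85  88  85  87  84  87  86  92  89  87  87  86]
 [ 85  88  86  86  83  74  80  84  71  74  83  84]
 [ 83  84  72  60  53  38 120 129  71  37  39  50]
 [ 82  67  40  24  18  22 130 137  67  16   0  16]
 [ 69  35   0   6   5   8 128 138  64  11  17  12]
 [ 33  21   0  16   0  14 125 139  66  10  17  14]
 [ 20   0   0  13  22   8 129 124  54  21   8  19]
 [  4  32  96 102  77  70  91  79  33  23   8   7]
 [  2  71 104 105 104  96 100  60  34  23  11  10]
 [ 16  60 105 102 106 114 103  82  52  39  20  18]
 [ 14  38  99 109 104  93  73  55  46  30 
[... 405 characters left out ...]
  63  76  72  86  86]
 [ 74  42  16  24  25  77 132 137  75  17   6  26  47  71  75  76]
 [ 24  22  14  12   9  42 129 139  94  33   9  11  21  46  69  76]
 [ 13   3  11   8  22  16  93 133 128  58   0  10   2  16  45  75]
 [ 11  20  21   7  30  19  75 131 140  72  24  11  11  18  24  75]
 [  8   1   8  13   9  19  43 130 137  90  39  11  17   9  19  50]
 [ 18  10   0  14  15  24  21  90 134 131  61   8   2  11   0  23]
 [  4  16   0  19  22  21   0  77  95  87  42  12   5   0  10   6]
 [ 18  10  11  23   8  26  17  43  43  29   4  18  18  17  13   0]
 [ 15   0  15   0  12  13  16  15  25  18   9   2   0   8  10   7]
 [ 14  21  20   4   3   3  28  10  13  20  15  17   2   7  10  13]] 382 231
```

```bash
cat > go.py <<'E'
# usage: go.py x y z yaw_y_deg  -> tool-frame shift/turn from measured pose (tool pointing straight down)
import sys
from h import *
from scipy.spatial.transform import Rotation as Ro
def go(x,y,z,a,quiet=False):
    s=bot.read_state(); R=np.array(s["tcp_rot"]); p=np.array(s["position"]); a=np.radians(a)
    yv=np.array([np.cos(a),np.sin(a),0]); zv=np.array([0,0,-1.]); Rt=np.c_[np.cross(yv,zv),yv,zv]
    d=R.T@(np.array([x,y,z])-p); w=Ro.from_matrix(R.T@Rt).as_rotvec(degrees=True)
    print("shift",d.round(4),"turn",w.round(2),"rows>=",round(max(np.linalg.norm(d)/.0417,np.linalg.norm(w)/7.16),1),"| t",round(s["time_s"],2),"p",p.round(4),"F",np.round(s["force"],1),"open",round(s["opening"]*87,1),"grip",round(s["grasp_force"],1))
if __name__=="__main__": go(*map(float,sys.argv[1:5]))
E
python3 - <<'E'
from h import *
from go import go
T=cap("top")
g=T["frame"].min(2).astype(float)
for n,rows,cols,z in(("collar",range(189,194),range(233,238),.049),("knob",range(236,243),range(386,394),.042)):
    P=[]
    for v in rows:
        c=np.array(cols); w=np.clip(g[v,cols]-35,0,None); P.append(onz(T,((c*w).sum()/w.sum(),v),z)[:2])
    P=np.array(P); k=np.polyfit(P[:,0],P[:,1],1); print(n,"yaw",np.degrees(np.arctan(k[0])),P.round(4)[[0,-1]].tolist())
print("collar centre",onz(T,(234.94,197.8),.047))
print("knob disc", onz(T,(387.5,245.3),.012))
go(.533,.041,.16,91)
go(.533,.041,.09,91)
E
```

```text
collar yaw 2.298075248988981 [[0.6405, 0.0964], [0.6319, 0.0962]]
knob yaw 13.709983033664832 [[0.5504, -0.2249], [0.5381, -0.2275]]
collar centre [0.62208519 0.09520211 0.047     ]
knob disc [ 0.53440068 -0.227663    0.012     ]
shift [-0.4865 -0.4033  0.0796] turn [ -0.   -0.  -21.1] rows>= 15.3 | t 1.25 p [0.2147 0.5869 0.2396] F [ 0.4 -0.1  0.3] open 86.9 grip 0.0
shift [-0.4865 -0.4033  0.1496] turn [ -0.   -0.  -21.1] rows>= 15.6 | t 1.25 p [0.2147 0.5869 0.2396] F [ 0.4 -0.1  0.3] open 86.9 grip 0.0
```

The manual's scale: shifts go in shares of 0.4 m and turns go in shares of 360 degrees. Converting my numbers, -0.243 m is -0.6075, -0.202 m is -0.505, -10.5 degrees is -0.0292.

play_rows(motion=[[[-0.6075,-0.505,0.075,0,0,-0.0292],[-0.6075,-0.505,0.075,0,0,-0.0292],[-0.6075,-0.505,0.075,0,0,-0.0292],[-0.6075,-0.505,0.075,0,0,-0.0292],[-0.6075,-0.505,0.075,0,0,-0.0292],[-0.6075,-0.505,0.075,0,0,-0.0292],[-0.6075,-0.505,0.075,0,0,-0.0292],[-0.6075,-0.505,0.075,0,0,-0.0292]]], fingers=0.06)

```text
time_s: 1.92
position: [0.3749, 0.3108, 0.2095]
tcp_rot: [[-0.986, 0.168, 0.001], [0.168, 0.986, -0.001], [-0.001, -0.001, -1.0]]
force: [0.3, 0.5, -0.3]
opening: 0.69
grasp_force: 0.0
```

```bash
python3 go.py .533 .041 .16 91
```

```text
shift [-0.2012 -0.2393  0.0498] turn [ -0.05   0.03 -10.69] rows>= 7.6 | t 1.92 p [0.3749 0.3108 0.2095] F [ 0.3  0.5 -0.3] open 60.1 grip 0.0
```

Converted, -0.239 m is -0.5975, 0.05 m is 0.125, -10.7 degrees is -0.0297.

play_rows(motion=[[[-0.5025,-0.5975,0.125,0,0,-0.0297],[-0.5025,-0.5975,0.125,0,0,-0.0297],[-0.5025,-0.5975,0.125,0,0,-0.0297],[-0.5025,-0.5975,0.125,0,0,-0.0297],[-0.5025,-0.5975,0.125,0,0,-0.0297],[-0.5025,-0.5975,0.125,0,0,-0.0297],[-0.5025,-0.5975,0.125,0,0,-0.0297],[-0.5025,-0.5975,0.125,0,0,-0.0297]]])

```text
time_s: 2.58
position: [0.534, 0.0413, 0.1593]
tcp_rot: [[-1.0, -0.017, 0.002], [-0.017, 1.0, -0.001], [-0.002, -0.001, -1.0]]
force: [0.7, 0.0, 0.0]
opening: 0.69
grasp_force: 0.0
```

```bash
python3 go.py .533 .041 .09 91
```

```text
shift [ 0.0012 -0.0002  0.0693] turn [-0.05  0.11 -0.01] rows>= 1.7 | t 2.58 p [0.534  0.0413 0.1593] F [0.7 0.  0. ] open 60.0 grip 0.0
```

Converted, 0.07 m is 0.175, 0.001 m is 0.0025.

play_rows(motion=[[[0.0025,0,0.0875,0,0,0],[0.0025,0,0.175,0,0,0],[0.0025,0,0.175,0,0,0]]])

```text
time_s: 2.83
position: [0.527, 0.044, 0.0839]
tcp_rot: [[-1.0, -0.017, -0.012], [-0.017, 1.0, 0.002], [0.012, 0.002, -1.0]]
force: [-0.5, -0.1, 0.5]
opening: 0.687
grasp_force: 0.0
```

play_rows(motion=[[[0,0,0,0,0,0],[0,0,0,0,0,0],[0,0,0,0,0,0],[0,0,0,0,0,0],[0,0,0,0,0,0],[0,0,0,0,0,0]]], fingers=0.01)

```text
time_s: 3.33
position: [0.5315, 0.0448, 0.091]
tcp_rot: [[-1.0, -0.02, 0.003], [-0.02, 1.0, -0.0], [-0.003, -0.0, -1.0]]
force: [-0.9, 0.7, 0.4]
opening: 0.322
grasp_force: 0.7
```

play_rows(motion=[[[0,0,0,0,0,0],[0,0,0,0,0,0],[0,0,0,0,0,0],[0,0,0,0,0,0]]], fingers=0.01)

```text
time_s: 3.67
position: [0.5316, 0.0442, 0.0906]
tcp_rot: [[-1.0, -0.019, 0.002], [-0.019, 1.0, -0.0], [-0.002, -0.0, -1.0]]
force: [-0.5, -1.4, 6.2]
opening: 0.228
grasp_force: 30.0
```

```bash
cat > dm.py <<'E'
from h import *
T,S=cap("top"),cap("side"); yaw=.017
out=[]
for c,(u,v) in((T,(240,230)),(S,(310,265))):
    M=np.array([[6,0,200-6*u],[0,6,250-6*v]],float); out.append(cv2.warpAffine(c["frame"],M,(400,500),flags=cv2.INTER_CUBIC))
import sys
cv2.imwrite(sys.argv[1],np.hstack(out)[:,:,::-1])
E
python3 dm.py pics/d1.png; python3 go.py .532 .1085 .09 91
```

```text
shift [-0.0016  0.0642  0.0006] turn [-0.02  0.11  0.07] rows>= 1.5 | t 3.77 p [0.5316 0.0442 0.0906] F [-0.7 -1.2  6.9] open 19.7 grip 30.0
```

View pics/d1.png

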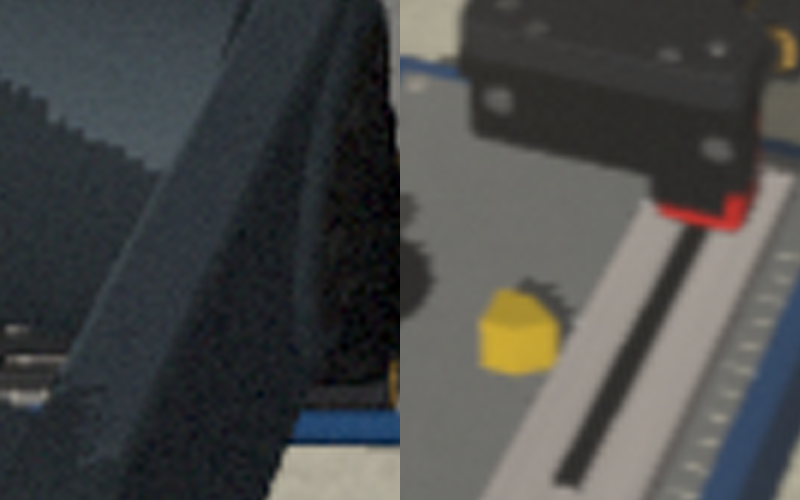

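The side crop shows the gripper on the red grip, and the opening of 19.7 mm matches its 20 mm width. The yellow pointer is at (290,270) in the full image. Next I slide about 63 mm.

Converted, 0.063 m is 0.1575, 0.058 m is 0.145.

play_rows(motion=[[[0,0.0375,0,0,0,0],[0,0.075,0,0,0,0],[0,0.1125,0,0,0,0],[0,0.145,0,0,0,0],[0,0.1575,0,0,0,0],[0,0.1575,0,0,0,0],[0,0.1575,0,0,0,0],[0,0.1575,0,0,0,0]]])

```text
time_s: 4.43
position: [0.5311, 0.1082, 0.0906]
tcp_rot: [[-1.0, -0.018, 0.004], [-0.018, 1.0, 0.001], [-0.004, 0.001, -1.0]]
force: [0.1, 1.8, 5.7]
opening: 0.226
grasp_force: 30.0
```

play_rows(motion=[[[0,0,0,0,0,0],[0,0,0,0,0,0],[0,0,0,0,0,0],[0,0,0,0,0,0]]], fingers=0.06)

```text
time_s: 4.77
position: [0.5291, 0.1074, 0.0891]
tcp_rot: [[-1.0, -0.019, -0.001], [-0.019, 1.0, -0.0], [0.001, 0.0, -1.0]]
force: [0.8, 0.1, -0.3]
opening: 0.445
grasp_force: 0.0
```

```bash
python3 go.py .534 -.2275 .2 104
```

```text
shift [ 0.0016 -0.3349 -0.1109] turn [ 1.00e-02 -8.00e-02 -1.29e+01] rows>= 8.5 | t 4.77 p [0.5291 0.1074 0.0891] F [ 0.8  0.1 -0.3] open 38.7 grip 0.0
```

Converted, -0.25 m is -0.625, -0.04 m is -0.1, -13 degrees is -0.0361.

play_rows(motion=[[[0,0,-0.1,0,0,0],[0,-0.025,-0.2,0,0,0],[0,-0.125,-0.25,0,0,-0.0139],[0,-0.225,-0.25,0,0,-0.025],[0,-0.325,-0.25,0,0,-0.0361],[0,-0.425,-0.25,0,0,-0.0361],[0,-0.525,-0.25,0,0,-0.0361],[0,-0.625,-0.25,0,0,-0.0361]]], fingers=0.04)

```text
time_s: 5.43
position: [0.5337, -0.1442, 0.1894]
tcp_rot: [[-0.97, -0.243, -0.001], [-0.243, 0.97, 0.0], [0.001, 0.001, -1.0]]
force: [0.4, 0.5, 0.1]
opening: 0.461
grasp_force: 0.0
```

play_rows(motion=[[[0,0,0,0,0,0],[0,0,0,0,0,0]]])

```text
time_s: 5.6
position: [0.5341, -0.1447, 0.1891]
tcp_rot: [[-0.971, -0.239, -0.0], [-0.239, 0.971, 0.0], [0.0, 0.001, -1.0]]
force: [-0.0, 0.7, 0.8]
opening: 0.459
grasp_force: 0.0
```

```bash
python3 dm.py pics/d2.png; python3 go.py .534 -.2275 .1 104
```

```text
shift [ 0.0203 -0.0835  0.0889] turn [ 0.11 -0.08  0.07] rows>= 3.0 | t 5.7 p [ 0.5336 -0.1417  0.189 ] F [-0.5  0.  -0.1] open 39.8 grip 0.0
```

View pics/d2.png

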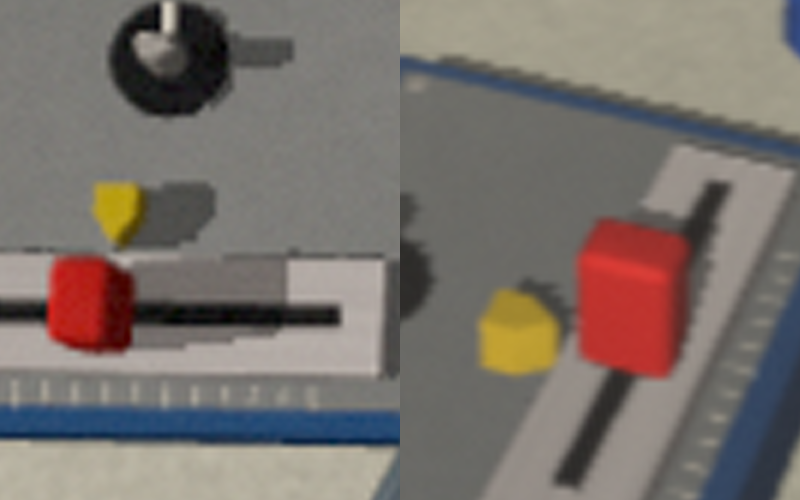

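The pointer tip is at crop (120,245) and the red grip at crop (92,305), displaced by its height. I'll check the alignment numerically.

```bash
cat > chk.py <<'E'
from h import *
T,S=cap("top"),cap("side"); yaw=.015
def near(c,mf,X,r): u,v=proj(c,X)[0].round().astype(int); return hullof(largest(win(mf(c),u,v,r)))
D=box(.028,.02,.0595,.0995); K=np.r_[box(.012,.014,.045,.063)+[.004,0,0],[[-.01,0,.045],[-.01,0,.063]]]
for V in((T,),(S,),(T,S)):
    dm=[(c,near(c,red,[.532,.108,.08],16)) for c in V]; km=[(c,near(c,yellow,[.566,.1065,.055],10)) for c in V]
    z=[.0][:len(V)-1]; st=[.004,.004]+[.002]*len(z)
    d,e=fit(dm,D,[.532,.107]+z,st,yaw); k,f=fit(km,K,[.566,.1065]+z,st,yaw)
    print(d.round(4),round(e,3),k.round(4),round(f,3),"dy",round(d[1]-k[1]-np.tan(yaw)*(k[0]-d[0]),4))
E
python3 chk.py
```

```text
[0.5318 0.1075 0.015 ] 0.185 [0.5651 0.1067 0.015 ] 0.107 dy 0.0003
[0.5316 0.1056 0.015 ] 0.172 [0.5661 0.1044 0.015 ] 0.094 dy 0.0006
[ 5.316e-01  1.075e-01  1.500e-02 -1.000e-04] 0.364 [0.5649 0.1062 0.015  0.002 ] 0.2 dy 0.0008
```

Converted, 0.085 m is 0.2125, 0.01 m is 0.025.

play_rows(motion=[[[0.025,-0.1025,0.075,0,0,0],[0.05,-0.205,0.15,0,0,0],[0.0525,-0.21,0.2125,0,0,0],[0.0525,-0.21,0.2125,0,0,0],[0.0525,-0.21,0.2125,0,0,0],[0.0525,-0.21,0.2125,0,0,0]]])

```text
time_s: 6.3
position: [0.5347, -0.2273, 0.1049]
tcp_rot: [[-0.97, -0.245, -0.001], [-0.245, 0.97, 0.001], [0.0, 0.001, -1.0]]
force: [-0.2, 0.2, -0.2]
opening: 0.461
grasp_force: 0.0
```

```bash
python3 go.py .534 -.2275 .041 104
```

```text
shift [ 0.0007 -0.0001  0.0639] turn [ 0.05 -0.02  0.19] rows>= 1.5 | t 6.3 p [ 0.5347 -0.2273  0.1049] F [-0.2  0.2 -0.2] open 40.1 grip 0.0
```

The dimmer is within 1 mm of the pointer. Next I grasp the knob.

Converted, 0.063 m is 0.1575, 0.055 m is 0.1375.

play_rows(motion=[[[0,0,0.075,0,0,0],[0,0,0.1375,0,0,0],[0,0,0.1575,0,0,0],[0,0,0.1575,0,0,0],[0,0,0.1575,0,0,0]]])

```text
time_s: 6.72
position: [0.5355, -0.2284, 0.0432]
tcp_rot: [[-0.969, -0.245, 0.002], [-0.245, 0.969, -0.001], [-0.001, -0.001, -1.0]]
force: [0.7, -0.2, 1.0]
opening: 0.462
grasp_force: 0.0
```

play_rows(motion=[[[0,0,0,0,0,0],[0,0,0,0,0,0],[0,0,0,0,0,0],[0,0,0,0,0,0],[0,0,0,0,0,0],[0,0,0,0,0,0],[0,0,0,0,0,0],[0,0,0,0,0,0]]], fingers=0.005)

```text
time_s: 7.38
position: [0.5347, -0.2291, 0.0421]
tcp_rot: [[-0.97, -0.243, 0.0], [-0.243, 0.97, -0.0], [-0.0, -0.0, -1.0]]
force: [0.3, 1.5, 4.2]
opening: 0.16
grasp_force: 30.0
```

```bash
python3 go.py .622 .095 .15 92
```

```text
shift [-0.1636  0.2931 -0.108 ] turn [-1.000e-02  2.000e-02  1.209e+01] rows>= 8.5 | t 7.38 p [ 0.5347 -0.2291  0.0421] F [0.3 1.5 4.2] open 13.9 grip 30.0
```

Converted, 0.202 m is 0.505, -0.108 m is -0.27, 12 degrees is 0.0333.

play_rows(motion=[[[0,0,-0.075,0,0,0],[0,0,-0.175,0,0,0],[-0.0375,0.07,-0.2375,0,0,0.0083],[-0.085,0.15,-0.27,0,0,0.0167],[-0.1325,0.2375,-0.27,0,0,0.025],[-0.1825,0.325,-0.27,0,0,0.0333],[-0.2325,0.415,-0.27,0,0,0.0333],[-0.2825,0.505,-0.27,0,0,0.0333]]])

```text
time_s: 8.05
position: [0.5948, -0.0039, 0.1493]
tcp_rot: [[-0.999, -0.036, -0.001], [-0.036, 0.999, -0.0], [0.001, -0.0, -1.0]]
force: [0.5, 0.2, -1.1]
opening: 0.156
grasp_force: 30.0
```

play_rows(motion=[[[0,0,0,0,0,0],[0,0,0,0,0,0]]])

```text
time_s: 8.22
position: [0.5947, -0.003, 0.149]
tcp_rot: [[-0.999, -0.042, -0.001], [-0.042, 0.999, -0.0], [0.001, -0.0, -1.0]]
force: [-0.6, 0.8, -0.1]
opening: 0.156
grasp_force: 30.0
```

```bash
python3 go.py .622 .095 .15 92
```

```text
shift [-0.0313  0.0968 -0.0011] turn [-0.   -0.05  0.39] rows>= 2.4 | t 8.22 p [ 0.5947 -0.003   0.149 ] F [-0.6  0.8 -0.1] open 13.6 grip 30.0
```

```bash
python3 - <<'E'
from h import *
T,S=cap("top"),cap("side"); out=[]
for c in(T,S):
    u,v=proj(c,[.5947,-.003,.125])[0]; print(u,v)
    M=np.array([[8,0,200-8*u],[0,8,250-8*v]],float); out.append(cv2.warpAffine(c["frame"],M,(400,500),flags=cv2.INTER_CUBIC))
cv2.imwrite("pics/k1.png",np.hstack(out)[:,:,::-1])
E
```

```text
278.0851709488912 203.8351790589671
304.2469856394721 208.07529499650775
```

View pics/k1.png

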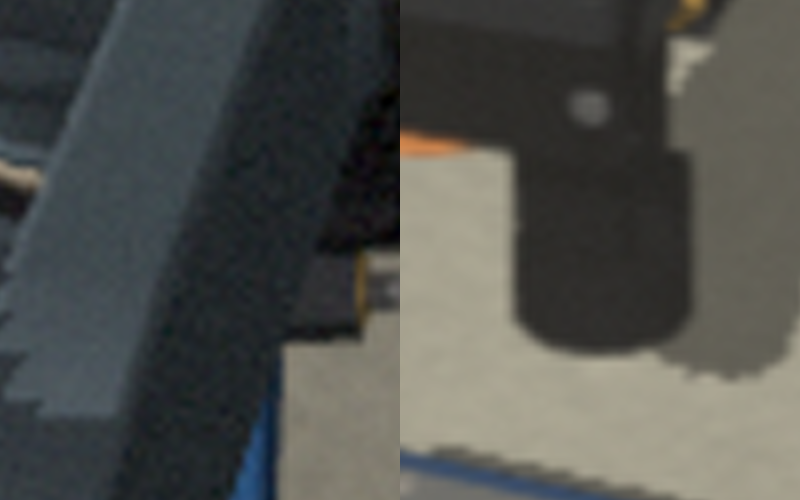

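The side view shows the held knob's skirt between about u=293.6 and u=315.5, with its bottom at v≈221. The top view is blocked by the arm. I'll compute the offset between the knob axis and the TCP.

```bash
python3 - <<'E'
from h import *
S=cap("side"); s=bot.read_state(); p=np.array(s["position"]); print(p)
g=S["frame"].max(2).astype(float)
# edges of skirt over rows 205..215 with half-level crossing
L=[];Rr=[]
for v in range(204,216):
    r=g[v]; bgL=np.median(r[283:291]); bgR=np.median(r[318:326]); 
    d=np.median(r[298:312])
    iL=next(i for i in range(304,280,-1) if r[i]>(bgL+d)/2); tL=(bgL+d)/2; L.append(iL+(r[iL]-tL)/(r[iL]-r[iL+1]))
    iR=next(i for i in range(304,335) if r[i]>(bgR+d)/2); tR=(bgR+d)/2; Rr.append(iR-(r[iR]-tR)/(r[iR]-r[iR-1]))
print("edges",np.median(L),np.median(Rr), np.round(L,1),np.round(Rr,1))
for dx in(-.004,0,.004):
    q=proj(S,place(cyl(.021,0,.02),[p[0]+dx,p[1],0,p[2]-.042])); print(dx,q.min(0),q.max(0))
print(proj(S,[[.622,.095,.047]]))
C=proj(S,place(cyl(.021,.045,.049),[.622,.095,0])); print("collar pred",C.min(0),C.max(0))
gg=S["frame"].max(2); print(np.round(gg[266,250:290]))
E
```

```text
[ 0.59450492 -0.00656278  0.14911536]
edges 293.50020771020274 316.1666666666667 [293.6 293.5 293.4 293.4 293.4 293.4 293.4 293.5 293.6 293.6 293.6 293.6] [315.8 315.8 315.8 315.8 316.1 316.2 316.2 316.2 316.3 316.2 316.2 316.2]
-0.004 [295.64726786 200.41235742] [318.49683018 222.08959155]
0 [293.63571587 200.00607046] [316.45751981 221.63977122]
0.004 [291.62721662 199.60088373] [314.42384855 221.1912085 ]
[[269.75640306 270.63625052]]
collar pred [257.64554697 261.89701261] [281.75644085 279.8005908 ]
[139 109 103 104 105 104 104 109 108 106  99  89  79  70  59  59 100 145
 165 161 147 135 120  90  56  46  46  48  47  49  58  72  95 109 111 111
 111 111 109 111]
```

Converted, 0.098 m is 0.245, 0.075 m is 0.1875, 0.4 degrees is 0.0011.

play_rows(motion=[[[-0.0325,0.095,0,0,0,0],[-0.06,0.1875,0,0,0,0],[-0.0775,0.245,0,0,0,0.0011],[-0.0775,0.245,0.05,0,0,0.0011],[-0.0775,0.245,0.05,0,0,0.0011],[-0.0775,0.245,0.05,0,0,0.0011],[-0.0775,0.245,0.05,0,0,0.0011],[-0.0775,0.245,0.05,0,0,0.0011]]])

```text
time_s: 9.03
position: [0.6226, 0.0918, 0.1302]
tcp_rot: [[-1.0, -0.027, 0.001], [-0.027, 1.0, -0.0], [-0.001, -0.0, -1.0]]
force: [0.4, -0.9, 0.4]
opening: 0.158
grasp_force: 30.0
```

```bash
cat > av.py <<'E'
from h import *
P=[];F=[]
for i in range(4):
    S=cap("side"); s=bot.read_state(); P.append(s["position"]); F.append(s["force"])
P=np.array(P); print(P.round(4).tolist(),"mean",P.mean(0).round(4),"F",np.mean(F,0).round(1)); R=np.array(s["tcp_rot"]); print("tool y yaw",np.degrees(np.arctan2(R[1,1],R[0,1])).round(2),"tilt",np.degrees(np.arccos(-R[2,2])).round(2),s["time_s"])
E
python3 av.py; python3 - <<'E'
from h import *
S=cap("side"); u,v=proj(S,[.622,.095,.09])[0]; print(u,v)
M=np.array([[8,0,200-8*u],[0,8,250-8*v]],float); cv2.imwrite("pics/k2.png",cv2.warpAffine(S["frame"],M,(400,500),flags=cv2.INTER_CUBIC)[:,:,::-1])
E
```

```text
[[0.6228, 0.092, 0.1303], [0.6228, 0.0923, 0.1303], [0.6227, 0.0925, 0.1303], [0.6226, 0.0928, 0.1302]] mean [0.6227 0.0924 0.1303] F [ 0.1 -0.2 -0.9]
tool y yaw 91.64 tilt 0.05 9.2333
268.37822943469786 251.7314621166924
```

View pics/k2.png

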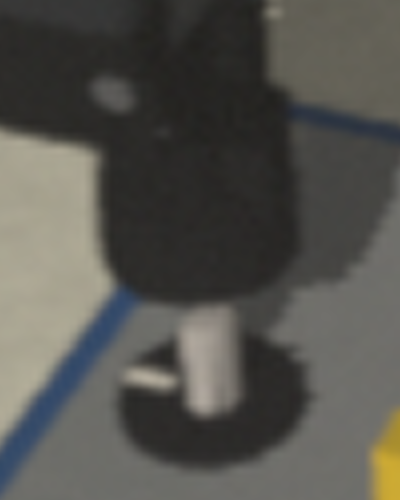

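The knob hangs above the shaft. In the side crop the skirt centre is at x≈200 and the collar centre at x≈211, which matches the perspective of a common axis to about 0.5 mm. I'll let the arm settle, then descend.

play_rows(motion=[[[0,0,0,0,0,0],[0,0,0,0,0,0],[0,0,0,0,0,0],[0,0,0,0,0,0]]])

```text
time_s: 9.62
position: [0.6223, 0.0936, 0.1296]
tcp_rot: [[-1.0, -0.03, 0.0], [-0.03, 1.0, -0.0], [-0.0, -0.0, -1.0]]
force: [0.6, 0.2, -0.8]
opening: 0.154
grasp_force: 30.0
```

```bash
python3 av.py
```

```text
[[0.6223, 0.0936, 0.1295], [0.6223, 0.0936, 0.1295], [0.6223, 0.0936, 0.1295], [0.6223, 0.0936, 0.1295]] mean [0.6223 0.0936 0.1295] F [ 0.3  0.2 -1. ]
tool y yaw 91.71 tilt 0.0 9.8167
```

Converted, 0.019 m is 0.0475, 0.0015 m is 0.0038, -0.6 degrees is -0.0017.

play_rows(motion=[[[0.0013,0.0038,0.005,0,0,-0.0017],[0.0013,0.0038,0.0125,0,0,-0.0017],[0.0013,0.0038,0.02,0,0,-0.0017],[0.0013,0.0038,0.0275,0,0,-0.0017],[0.0013,0.0038,0.0325,0,0,-0.0017],[0.0013,0.0038,0.0375,0,0,-0.0017],[0.0013,0.0038,0.0425,0,0,-0.0017],[0.0013,0.0038,0.0475,0,0,-0.0017]]])

```text
time_s: 10.48
position: [0.6218, 0.095, 0.1103]
tcp_rot: [[-0.999, -0.04, -0.0], [-0.04, 0.999, 0.0], [0.0, 0.0, -1.0]]
force: [-0.7, 0.5, 0.0]
opening: 0.161
grasp_force: 30.0
```

```bash
python3 av.py
```

```text
[[0.6215, 0.095, 0.11], [0.6215, 0.095, 0.1102], [0.6216, 0.095, 0.1104], [0.6217, 0.095, 0.1105]] mean [0.6216 0.095  0.1103] F [ 0.3  0.3 -1.2]
tool y yaw 92.3 tilt 0.01 10.6833
```

No contact force at 5 mm overlap, so the bore is on the shaft. I keep descending.

Converted, 0.011 m is 0.0275, 0.01 m is 0.025.

play_rows(motion=[[[0,0,0.005,0,0,0],[0,0,0.01,0,0,0],[0,0,0.015,0,0,0],[0,0,0.02,0,0,0],[0,0,0.025,0,0,0],[0,0,0.0275,0,0,0],[0,0,0.0275,0,0,0],[0,0,0.0275,0,0,0]]])

```text
time_s: 11.35
position: [0.6216, 0.0951, 0.0997]
tcp_rot: [[-0.999, -0.04, -0.0], [-0.04, 0.999, 0.0], [0.0, 0.0, -1.0]]
force: [-1.8, 1.7, 2.4]
opening: 0.157
grasp_force: 30.0
```

```bash
python3 av.py
```

```text
[[0.6216, 0.0951, 0.0997], [0.6216, 0.0951, 0.0998], [0.6216, 0.0951, 0.0998], [0.6216, 0.0951, 0.0997]] mean [0.6216 0.0951 0.0997] F [-1.7  1.6  2.1]
tool y yaw 92.3 tilt 0.02 11.55
```

Converted, 0.005 m is 0.0125, 0.004 m is 0.01.

play_rows(motion=[[[0,0,0.0025,0,0,0],[0,0,0.005,0,0,0],[0,0,0.0075,0,0,0],[0,0,0.01,0,0,0],[0,0,0.0125,0,0,0],[0,0,0.0125,0,0,0],[0,0,0.0125,0,0,0],[0,0,0.0125,0,0,0]]])

```text
time_s: 12.22
position: [0.6217, 0.0951, 0.0951]
tcp_rot: [[-0.999, -0.04, -0.0], [-0.04, 0.999, 0.0], [0.0, 0.0, -1.0]]
force: [-3.2, 2.2, 6.8]
opening: 0.157
grasp_force: 30.0
```

```bash
python3 av.py
```

```text
[[0.6217, 0.0951, 0.0951], [0.6217, 0.0951, 0.0951], [0.6217, 0.0951, 0.0951], [0.6217, 0.0951, 0.0951]] mean [0.6217 0.0951 0.0951] F [-3.3  1.6  6.7]
tool y yaw 92.3 tilt 0.01 12.4167
```

play_rows(motion=[[[0,0,0.001,0,0,0],[0,0,0.002,0,0,0],[0,0,0.002,0,0,0],[0,0,0.002,0,0,0],[0,0,0.002,0,0,0]]])

```text
time_s: 12.83
position: [0.6217, 0.0951, 0.0944]
tcp_rot: [[-0.999, -0.04, 0.0], [-0.04, 0.999, 0.0], [-0.0, 0.0, -1.0]]
force: [-3.8, 1.6, 7.7]
opening: 0.161
grasp_force: 30.0
```

```bash
python3 av.py; python3 - <<'E'
from h import *
S=cap("side"); u,v=proj(S,[.59,.1,.07])[0]; print(u,v)
M=np.array([[7,0,300-7*u],[0,7,250-7*v]],float); cv2.imwrite("pics/k3.png",cv2.warpAffine(S["frame"],M,(600,500),flags=cv2.INTER_CUBIC)[:,:,::-1])
E
```

```text
[[0.6217, 0.0951, 0.0945], [0.6217, 0.0951, 0.0945], [0.6217, 0.0951, 0.0944], [0.6217, 0.0951, 0.0944]] mean [0.6217 0.0951 0.0944] F [-3.4  2.   7.2]
tool y yaw 92.3 tilt 0.01 13.0333
284.78368808537635 266.8000958218973
```

View pics/k3.png

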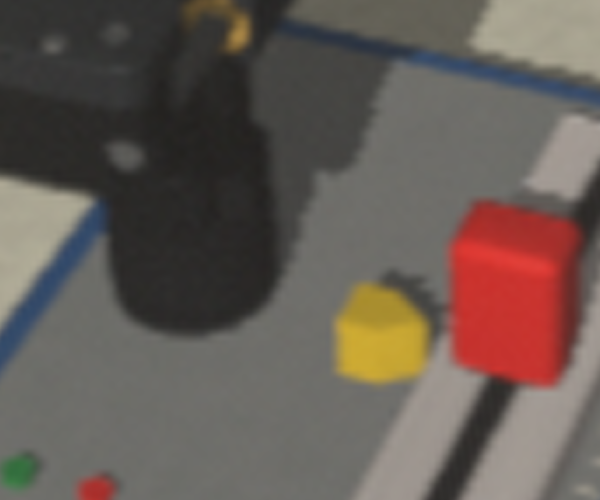

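The knob sits just above the collar at crop (190,320). The red grip is still level with the pointer, and the force slope of about 1 N/mm matches the spring at roughly 5 mm in. I'm handing in.

```bash
python3 -c "
from rig import bot
print(bot.hand_in())"
```

```text
the job is handed in; nothing more can be done
None
```

I slid the dimmer to within about 1 mm of the pointer, then seated the knob on the D-shaft and pressed it in about 5 mm by spring force and tool height. I handed the job in at about 13 s with the gripper still holding it; the hand-in returned no verdict.

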